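# Match the folded work lamp to its twin

## Robot

A 7-joint arm with a two-finger parallel gripper is mounted at the origin on the work surface. World frame = base frame: x ahead of the robot, y to its left, z up, the work surface at z = 0. Lengths are in m, angles in rad, forces in N, time in s.
With the tool pointing down it reaches from about 0.425 to 0.875 m from the base axis. Payload 8.4 kg.
Tool frame: the origin (TCP) lies midway between the tips of the shut fingers; the grasp point (between the pads) lies 19 mm behind it; x points along the fingers, y is the direction in which the jaws open and shut, and the axes are right-handed (so a half turn about x gives the same grasp; the last joint's range is limited). The gripper opens to 85 mm and grips with 20 to 120 N. Pads are 22 mm wide; open, the fingers measure 114 mm over their backs; the gripper's body (76 mm by 85 mm) begins 54 mm behind the grasp point. The pads swing forward as they close: fully open they stand 13 mm farther back than shut.
Start: joints at [-1.381, 0.333, 0.04, 1.465, -0.013, 1.343, -0.059], TCP at [0.185, 0.623, 0.231] pointing down, gripper open.
Joint ranges: [-2.58, 2.58], [-0.38, 2.09], [-1.3, 1.39], [0.25, 2.4], [-1.5, 4.64], [0.08, 2.09], [-2.65, 2.65]. Speed limits (rad/s): [2.22, 2.22, 2.79, 2.79, 3.14, 3.14, 3.14].

## Interface

Orientations are given as a unit quaternion [x, y, z, w].
In Python, from plant import env, vision gives the robot as it stands. The module is installed in compiled form; this text tells all that it offers.
- The arm moves only by the tool step_arm, never from a script. Its argument "increments" is a list of rows, each a list of 6 numbers: the shift along the tool's x, y, z each as a share of 0.6 m, from -1 to 1, then the turn, a rotation vector about the tool's x, y, z each as a share of 60 degrees, from -1 to 1. In form: [[x, y, z, ax, ay, az], ...]. A call has 1 to 10 rows; each row is the pose to reach, as a shift and turn from the pose measured when the call began, along the tool's axes at that moment; what a row does not reach only later rows make up. A row lasts 1/8 s, in which the tool goes at most 62.5 mm and 10.7 degrees, less where a joint would pass 70% of its speed; a pose out of reach is approached as far as the arm can. A call with a number of a shift or a turn outside -1 to 1 is refused whole. A call with a gripper value outside its range is refused whole. "jaw" is the gripper's target within -1 to 1 (shut at 1, half-way at 0, fully open at -1), set as the call begins (left out, the last holds). The fingers move at their own pace and stop on an object; the grip force is fixed at half the most. Time passes only in rows, so rows that repeat a pose let the fingers close. It gives the time, the measured TCP pose, the force and the opening at its end, in the units of the state.
- env.get_state(): the state, without advancing time (a new reading comes with each control period).
- vision.snapshot(name): name is "scene" or "top"; returns a dict with "img" (400x640x3 uint8, blue, green, red), "camera_matrix" (3x3 intrinsics, pixels), "xyz" and "attitude" of the camera in the world. Camera axes: x right, y up, looking along -z (the intrinsics and any distortion apply to the point x, -y, -z); pixel columns grow to the right and rows downward; lengths in m; the calibration is good to about 2 mm. A picture is of the moment at which its call begins. There is no depth.
- env.finish_job(): hands the job in, once; it reports no verdict.
The state is a dict: "clock": time; "joint_pos": joint angles; "dq": joint speeds; "joint_efforts": joint torques, N m; "position": TCP position; "orientation": TCP orientation; "wrist_force": force on the tool from outside, world axes, zero at the start; "torque": the same for the moment, N m; "width": finger opening in m.
Only numpy, scipy, OpenCV 4.12 (cv2) and the standard library are available. Lean on these libraries where they do the work, as an engineer would, in place of code of your own. Each camera call takes 0.05 s, during which the arm holds its last target. There are 200 camera calls.

## Task

Two identical folding work lamps stand side by side on the leather bench: one is already tilted up, the other is still folded flat with a tin of rivets standing on it. Stand the tin upright on the bench top and let go of it, then raise the folded lamp's panel until it is tilted up at the same angle as its twin, and let go. Leave the other lamp as it is and do not disturb the mug, the mallet or the punch block.

Things in the scene. Friction and masses are not known exactly. Their poses are not given: they have to be found in the camera images.
- folded_base: Dark steel base of the lamp to be raised, screwed down, 140 x 150 x 26 mm. Origin under the base on the bench (z=0); own x points from the tab end to the hinge end (away from the robot, within 0.15 rad), own y along the hinge, z up. The hinge axis is parallel to y through x=+60 mm, z=40 mm. The panel overhangs the base sides (folded, the lamp covers x -116 to +80 mm, y -85 to +85 mm). Which of the two lamps is on the left varies.
- folded_panel (a joint): Hinge angle of the folded lamp's panel, rad: 0 folded flat (start, against its stop), grows as the tab end rises and swings away from the robot, stop at 1.9. The hinge is stiff: it stays wherever it is left, and lifting at the tab takes about 5 N. Panel: aluminium slab, white light face on its underside, 115 mm long from the hinge side to its front edge, 170 mm wide (along y), 14 mm thick, 0.35 kg, its top 47 mm above the bench when folded.
- folded_tab (a point): Centre of the round black pull tab of the folded lamp: a disc 32 mm in diameter, 14 mm thick, its disc axis along the lamp's y (so it is pinched from above with the fingers closing along y, and can pivot between them as the panel swings). On a 12 mm wide, 8 mm thick neck, 35 mm beyond the panel's front edge and 160 mm from the hinge axis; 40 mm above the bench when folded, with free space all round and beneath it. Its frame turns with the panel.
- folded_hinge (a point): Midpoint of the hinge axis of the folded lamp (the panel's frame).
- set_base: Base of the twin lamp, the same shape and parallel to the first (same yaw), 250 to 310 mm beside it, screwed down; with its panel raised it stands up to 205 mm high. Origin and axes as for folded_base.
- set_panel (a joint): Hinge angle of the twin lamp's panel, rad, same sense; it starts between 0.7 and 1.15 and is the angle to match. It must not be moved.
- set_tab (a point): Centre of the round pull tab of the twin lamp, same shape as folded_tab.
- set_hinge (a point): Midpoint of the hinge axis of the twin lamp.
- tin: Closed round steel tin of rivets with a dark lid, 52 mm in diameter, 56 mm high, 0.12 to 0.25 kg, standing loose on the middle of the folded panel. Origin at the centre of its underside, z up along its axis. The bench beside the folded lamp, on the side away from the twin, is bare for 90 mm or more.
- mug: Bystander: white mug, 80 mm in diameter, 92 mm high, handle on its +y side; origin under its centre.
- mallet: Bystander: wooden mallet lying on the bench near the robot, 240 mm long, handle towards its own -x.
- punch_block: Bystander: wooden block 70 x 100 x 50 mm holding upright steel punches (107 mm high over all); origin under its centre.
There are look-alikes about, which are no part of the job. Leave any orange look-alike of the set_base alone. There is more than one size of the tin; the one meant has the size given above.

How it is judged:
By the outcome, as a careful person would: the job done as asked, in the order asked, and still so for the second after the job is handed in, with the robot touching nothing.
It also fails if it takes over 64 s, if anything falls off the work surface, if the arm or the gripper's body presses on something with over 40 N, if the wrist force passes 120 N, or if a joint passes its speed limit or range.

## Working session

There is one attempt and no reset: what is moved stays moved. The work goes in short steps, Python scripts to look and compute and a tool call to move; the robot and the scene stay as the last step left them, time stands still between calls to the robot, and variables do not carry over. Pictures are saved under pics/ and viewed, about 8 in all and at most 12, crops included, and the job is handed in when it is done.

Besides the shell and the picture viewer there is one more tool, called after "Request:" as name(argument=value, ...), one argument or row to a line, values as JSON. step_arm: Moves the arm, as the interface text tells. Shift numbers are shares of 0.6 m and turn numbers shares of 60 degrees, none past 1 either way. Its arguments: {"type":"object","properties":{"increments":{"type":"array","items":{"type":"array","items":{"type":"number","minimum":-1,"maximum":1}}},"jaw":{"type":"number"}},"required":["increments"]}

```bash
mkdir -p pics; cat > h.py <<'E'
import numpy as np, cv2, json
from scipy.spatial.transform import Rotation as R
from plant import env, vision
def snap(name,fn=None):
    s=vision.snapshot(name)
    if fn: cv2.imwrite('pics/'+fn,s['img'])
    return s
def ray(s,u,v):
    K=np.array(s['camera_matrix']);d=np.linalg.inv(K)@[u,v,1]
    a=np.array(s['attitude']); M=R.from_quat(a).as_matrix() if a.size==4 else a
    return np.array(s['xyz']),M@[d[0],-d[1],-d[2]]
def onz(s,u,v,z):
    o,d=ray(s,u,v); return o+d*(z-o[2])/d[2]
def proj(s,P):
    a=np.array(s['attitude']); M=R.from_quat(a).as_matrix() if a.size==4 else a
    c=M.T@(np.array(P)-s['xyz']); q=np.array(s['camera_matrix'])@[c[0],-c[1],-c[2]]; return q[:2]/q[2]
def inc(target,quat=None):
    "row for a target TCP pose"
    st=env.get_state(); r=R.from_quat(st['orientation'])
    d=r.inv().apply(np.array(target)-st['position'])/0.6
    t=np.zeros(3) if quat is None else (r.inv()*R.from_quat(quat)).as_rotvec()/np.radians(60)
    return np.round(np.r_[d,t],4).tolist()
E
python3 - <<'E'
from h import *
for n in('scene','top'):
    s=snap(n,n+'1.png'); print({k:v for k,v in s.items() if k!='img'})
print(env.get_state())
E
```

```text
{'camera_matrix': array([[489.13738948,   0.        , 318.13639151],
       [  0.        , 489.13738948, 202.05777186],
       [  0.        ,   0.        ,   1.        ]]), 'xyz': array([ 1.41108865, -0.20141636,  1.17924443]), 'attitude': array([0.25504477, 0.20884471, 0.57829919, 0.74626142])}
{'camera_matrix': array([[412.49439476,   0.        , 319.31447072],
       [  0.        , 412.49439476, 191.57523787],
       [  0.        ,   0.        ,   1.        ]]), 'xyz': array([0.41910594, 0.00292954, 1.33976856]), 'attitude': array([ 0.03601687, -0.03244621, -0.70620581,  0.70634509])}
{'clock': 0.1, 'joint_pos': array([-1.38119748,  0.333852  ,  0.03986143,  1.46620336, -0.01340912,
        1.34329795, -0.05851906]), 'dq': array([ 0.00251682, -0.00294262, -0.00041415, -0.00167692, -0.00244072,
       -0.00033468, -0.00203305]), 'joint_efforts': array([ 3.97508222e-03, -6.60015965e+01,  1.37001447e+00, -4.06477082e+01,
        1.68104586e-02,  8.93897668e-03, -2.96361668e-05]), 'position': array([0.18501496, 0.62267179, 0.23049239]), 'orientation': array([ 0.10123379,  0.69979146, -0.10228688,  0.69970067]), 'wrist_force': array([-0.45248218, -0.15127427, -0.42817492]), 'torque': array([-0.04065582,  0.01273773,  0.02854184]), 'width': 0.08551458572524273}
```

View pics/scene1.png

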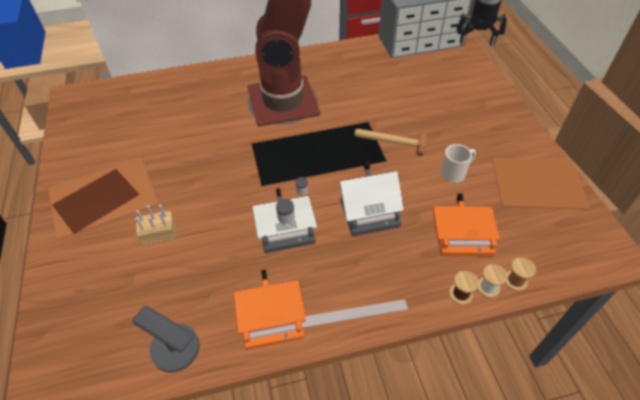

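View pics/top1.png

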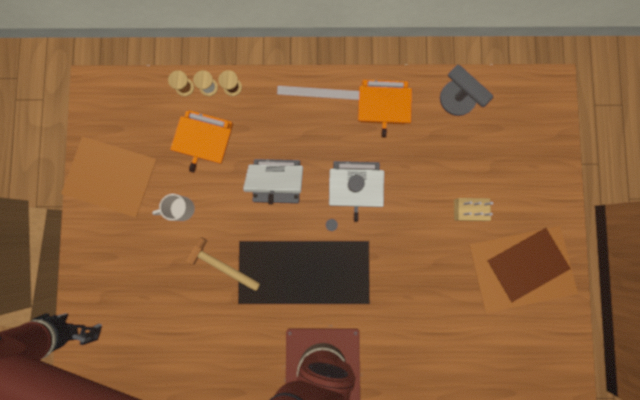

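Both views agree. The folded lamp is the white one on the right at top (357,187), with a tin on it at (356,183). The raised twin is at (273,182). Look-alikes are two orange lamps, at (385,103) and (202,138), and a small tin on the bench at (331,225). I'll confirm with an enlarged crop.

```bash
python3 - <<'E'
from h import *
a=cv2.imread('pics/top1.png')[145:240,225:405]; b=cv2.imread('pics/scene1.png')[155:260,240:420]
a=cv2.resize(a,(720,380),interpolation=cv2.INTER_CUBIC);b=cv2.resize(b,(720,420),interpolation=cv2.INTER_CUBIC)
cv2.imwrite('pics/c1.png',cv2.resize(np.vstack([a,b]),(540,600)))
cv2.imwrite('pics/c1.png',np.vstack([a[:, :],b])[:800])
im=np.vstack([a,b]); cv2.imwrite('pics/c1.png',cv2.resize(im,None,fx=.75,fy=.75))
s=snap('top'); 
for n,p,z in [('folded tab',(356,217),.04),('hingebar',(356,166),.04),('tinTop',(356,183),.103),('small',(331,225),.04),('settab',(271,198),.1),('block',(475,209),.05)]: print(n,onz(s,*p,z).round(3))
E
```

```text
folded tab [ 0.465 -0.106  0.04 ]
hingebar [ 0.627 -0.107  0.04 ]
tinTop [ 0.565 -0.101  0.103]
small [ 0.44  -0.027  0.04 ]
settab [0.52  0.155 0.1  ]
block [ 0.49  -0.477  0.05 ]
```

View pics/c1.png

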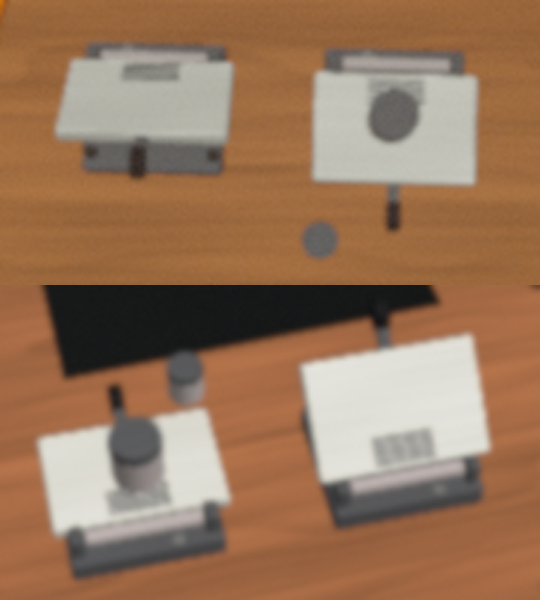

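The large tin (top px 356,184) standing on the folded white panel is the one meant. The small tin at (331,225) is about 60% of its size and stands on the bench, so it's a decoy. Now triangulating the tabs, the tin and the panel corners.

```bash
cat >> h.py <<'E'
def tri(s1,p1,s2,p2):
    o1,d1=ray(s1,*p1);o2,d2=ray(s2,*p2);d1/=np.linalg.norm(d1);d2/=np.linalg.norm(d2)
    t=np.linalg.lstsq(np.c_[d1,-d2],o2-o1,rcond=None)[0];a=o1+d1*t[0];b=o2+d2*t[1]
    return (a+b)/2,np.linalg.norm(a-b)
def dark(s,box,thr):
    x0,y0,x1,y1=box;g=s['img'][y0:y1,x0:x1].max(2).astype(float)
    w=np.clip(thr-g,0,None);n,l,st,c=cv2.connectedComponentsWithStats((w>0).astype(np.uint8))
    k=1+np.argmax(st[1:,4]);w=w*(l==k);Y,X=np.mgrid[y0:y1,x0:x1]
    return ((w*X).sum()/w.sum(),(w*Y).sum()/w.sum()),st[k].tolist()
def quad(s,box,thr=135):
    x0,y0,x1,y1=box;im=s['img'][y0:y1,x0:x1]
    m=((im.min(2)>thr)&(im.max(2).astype(int)-im.min(2)<45)).astype(np.uint8)
    m=cv2.morphologyEx(m,cv2.MORPH_CLOSE,np.ones((9,9),np.uint8));n,l,st,c=cv2.connectedComponentsWithStats(m)
    k=1+np.argmax(st[1:,4]);cn=max(cv2.findContours((l==k).astype(np.uint8),0,1)[0],key=cv2.contourArea)
    q=cv2.approxPolyN(cv2.convexHull(cn),4,ensure_convex=True).reshape(-1,2)
    return q+[x0,y0],st[k].tolist()
E
python3 - <<'E'
from h import *
T=snap('top');S=snap('scene')
print(T['img'][190:212,271].max(1),T['img'][200,264:280].max(1)); print(T['img'][206:224,356].max(1));print(S['img'][155:178,367].max(1));print(S['img'][186:202,279].max(1))
pt=dark(T,(266,188,277,206),62);ps=dark(S,(360,158,374,174),62);print('set',pt,ps,tri(T,pt[0],S,ps[0]))
ft=dark(T,(350,206,362,226),75);fs=dark(S,(272,186,286,200),62);print('fold',ft,fs,tri(T,ft[0],S,fs[0]))
for n,bt,bs in [('set',(238,155,310,198),(335,165,410,228)),('fold',(322,160,392,212),(248,190,322,245))]:
    a,sa=quad(T,bt);b,sb=quad(S,bs);print(n,a.tolist(),sa,b.tolist(),sb)
tt=dark(T,(344,172,368,196),125);print('tin',tt,onz(T,*tt[0],.103))
ts=dark(S,(274,197,298,214),110);print(ts,onz(S,*ts[0],.103),tri(T,tt[0],S,ts[0]))
E
```

```text
[139 104  90  80  65  59  55  58  58  56  57  52  55  73 110 143 159 164
 168 167 166 164] [100  98  96  86  68  57  54  57  60  73  94  96  99  99  99  98]
[131 108 104 108 106  97  83  65  56  61  62  61  58  57  60  92 131 153]
[ 23  23  24  24  25  27  30  33  35  31  29  27  27  40  63  82  90  92
  93  97 119 163 203]
[161 142 110  79  62  54  50  45  43  53  72  87  95 100 101  98]
set ((np.float64(270.3493150684931), np.float64(198.86986301369862)), [3, 7, 4, 8, 30]) ((np.float64(365.92046063203), np.float64(161.33342260310658)), [0, 0, 14, 11, 112]) (array([0.51245866, 0.14838644, 0.15993262]), np.float64(0.0022022307761954832))
fold ((np.float64(355.5083333333333), np.float64(216.64583333333334)), [5, 7, 3, 8, 17]) ((np.float64(278.1705069124424), np.float64(192.23041474654377)), [5, 3, 3, 7, 15]) (array([ 0.46561155, -0.10554418,  0.04619451]), np.float64(0.0034194108197953565))
set [[302, 164], [300, 191], [243, 191], [250, 161]] [6, 7, 58, 30, 1534] [[404, 214], [348, 231], [339, 181], [397, 171]] [5, 7, 63, 56, 2558]
fold [[383, 167], [383, 206], [329, 205], [329, 155]] [7, 0, 55, 47, 1965] [[318, 230], [259, 249], [252, 206], [307, 190]] [5, 0, 64, 55, 1843]
tin ((np.float64(355.669344042838), np.float64(183.0765283355645)), [4, 3, 16, 17, 212]) [ 0.56503214 -0.10046831  0.103     ]
((np.float64(283.9700424178155), np.float64(207.26166489925768)), [3, 0, 16, 17, 209]) [ 0.57033301 -0.10686205  0.103     ] (array([ 0.56539619, -0.10366362,  0.09589065]), np.float64(0.005278182641216658))
```

```bash
python3 - <<'E'
from h import *
T=snap('top');S=snap('scene')
st=env.get_state();print(R.from_quat(st['orientation']).as_matrix().round(3))
# folded lamp
for n,p in [('f-tab',(355.7,216.8))]: print(n,onz(T,*p,.04).round(4))
print('fold S tab z.04',onz(S,278.4,192.5,.04).round(4))
fl=[onz(T,225+u/3,145+v/3,.047) for u,v in [(312,181),(476,185),(314,71),(478,75)]]; print(np.round(fl,4)); 
for a,b in((0,1),(2,3)): d=fl[a]-fl[b];print('len',np.linalg.norm(d).round(4),'yaw',np.arctan2(-d[0],d[1]).round(4))
fs=[onz(S,240+u/3,155+(v-285)/3,.047) for u,v in [(38,438),(207,409),(57,534),(230,500)]];print(np.round(fs,4))
for n,pt,ps in [('back+y',(249,165),(403.3,209.3)),('back-y',(302.7,166.3),(347,220.7)),('fr+y',(244,191),(397.3,171.7)),('fr-y',(301,192.3),(340.3,181.7)),('tab',(271,198.5),(366.7,163.5))]: print(n,[np.round(x,4) for x in tri(T,pt,S,ps)])
# vertical-plane base: back top edges of bases in T (z .026)
for n,p in [('fold base back',(325,53)),('',(462,55)),('set',(88,47)),('',(225,48)),('set front',(83,172)),('',(221,174))]: print(n,onz(T,225+p[0]/3,145+p[1]/3,.026).round(4))
E
```

```text
[[-0.     0.285  0.959]
 [-0.     0.959 -0.285]
 [-1.    -0.     0.   ]]
f-tab [ 0.4657 -0.105   0.04  ]
fold S tab z.04 [ 0.4612 -0.1062  0.04  ]
[[ 0.5013 -0.0209  0.047 ]
 [ 0.4972 -0.1923  0.047 ]
 [ 0.6176 -0.0232  0.047 ]
 [ 0.6133 -0.1961  0.047 ]]
len 0.1714 yaw -0.0243
len 0.1729 yaw -0.025
[[ 0.4983 -0.1903  0.047 ]
 [ 0.5052 -0.0212  0.047 ]
 [ 0.6156 -0.1917  0.047 ]
 [ 0.6191 -0.026   0.047 ]]
back+y [array([0.6282, 0.2308, 0.054 ]), np.float64(0.0009)]
back-y [array([0.6244, 0.062 , 0.052 ]), np.float64(0.0001)]
fr+y [array([0.5397, 0.2347, 0.1199]), np.float64(0.0031)]
fr-y [array([0.5355, 0.0646, 0.1219]), np.float64(0.0024)]
tab [array([0.5145, 0.1489, 0.1526]), np.float64(0.0009)]
fold base back [ 0.6403 -0.0355  0.026 ]
 [ 0.6381 -0.1825  0.026 ]
set [0.6469 0.2193 0.026 ]
 [0.6458 0.0719 0.026 ]
set front [0.5122 0.2225 0.026 ]
 [0.5101 0.0755 0.026 ]
```

```bash
cat >> h.py <<'E'
def down(yaw):
    "tool x down, tool y at world yaw"
    y=np.array([np.cos(yaw),np.sin(yaw),0]);x=np.array([0,0,-1.]);return R.from_matrix(np.c_[x,y,np.cross(x,y)]).as_quat()
E
python3 - <<'E'
from h import *
print(inc((.40,.30,.29),down(.70))); print(inc((.57,-.103,.26),down(-.024)))
E
```

```text
[-0.098, -0.414, 0.4966, 0.5558, 0.0002, 0.0003]
[-0.0477, -0.9772, 0.9595, 1.2472, 0.0003, 0.0003]
```

Request:
step_arm(
  increments=[
    [-0.098, -0.414, 0.497, 0.556, 0, 0],
    [-0.098, -0.414, 0.497, 0.556, 0, 0],
    [-0.098, -0.414, 0.497, 0.556, 0, 0],
    [-0.098, -0.414, 0.497, 0.556, 0, 0],
    [-0.098, -0.414, 0.497, 0.556, 0, 0],
    [-0.098, -0.414, 0.497, 0.556, 0, 0],
    [-0.098, -0.414, 0.497, 0.556, 0, 0],
  ],
  jaw=-1,
)

```text
clock: 1.23
position: [0.4028, 0.2962, 0.2911]
orientation: [0.301, 0.64, -0.3, 0.641]
wrist_force: [1.2, -0.8, 0.1]
width: 0.0858
```

```bash
python3 - <<'E'
from h import *
print(inc((.567,-.103,.24),down(-.024))); print(env.get_state()['position'])
E
```

```text
[0.0851, -0.2151, 0.6866, 0.6853, -0.0003, -0.0015]
[0.40277601 0.29622241 0.29113875]
```

Request:
step_arm(
  increments=[
    [0.0, -0.215, 0.687, 0.685, 0, 0],
    [0.0, -0.215, 0.687, 0.685, 0, 0],
    [0.0, -0.215, 0.687, 0.685, 0, 0],
    [0.0, -0.215, 0.687, 0.685, 0, 0],
    [0.0, -0.215, 0.687, 0.685, 0, 0],
    [0.085, -0.215, 0.687, 0.685, 0, 0],
    [0.085, -0.215, 0.687, 0.685, 0, 0],
    [0.085, -0.215, 0.687, 0.685, 0, 0],
    [0.085, -0.215, 0.687, 0.685, 0, 0],
    [0.085, -0.215, 0.687, 0.685, 0, 0],
  ],
)

```text
clock: 2.48
position: [0.5675, -0.1011, 0.2405]
orientation: [0.506, 0.495, -0.504, 0.495]
wrist_force: [0.8, 0.3, 0.5]
width: 0.0858
```

```bash
python3 - <<'E'
from h import *
T=snap('top');S=snap('scene')
cv2.imwrite('pics/v2.png',np.hstack([cv2.resize(T['img'][130:240,290:420],None,fx=3,fy=3,interpolation=2),cv2.resize(S['img'][130:240,230:360],None,fx=3,fy=3,interpolation=2)]))
print(inc((.567,-.103,.064),down(-.024)),env.get_state()['position'],env.get_state()['joint_pos'].round(2))
E
```

```text
[0.2944, -0.0015, 0.0034, 0.0028, -0.0018, -0.0022] [ 0.56750272 -0.10132167  0.24066365] [-0.58  0.21  0.79  1.67 -0.16  1.32  0.22]
```

View pics/v2.png

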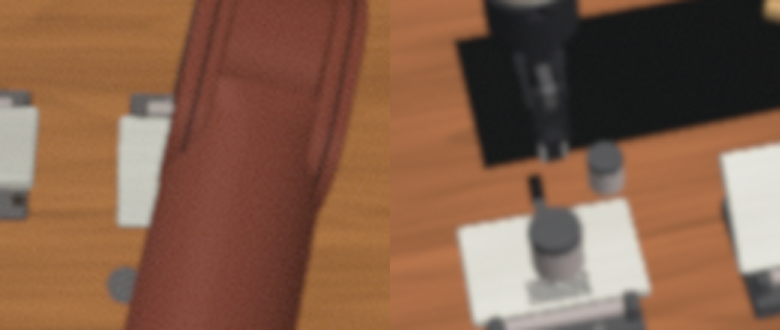

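The scene view shows the open gripper above and in line with the tin, jaws along x. Descending.

Request:
step_arm(
  increments=[
    [0.1, -0.001, 0.003, 0, 0, 0],
    [0.18, -0.001, 0.003, 0, 0, 0],
    [0.24, -0.001, 0.003, 0, 0, 0],
    [0.28, -0.001, 0.003, 0, 0, 0],
    [0.304, -0.001, 0.003, 0, 0, 0],
    [0.304, -0.001, 0.003, 0, 0, 0],
  ],
)

```text
clock: 3.32
position: [0.5671, -0.1021, 0.0581]
orientation: [0.506, 0.495, -0.504, 0.495]
wrist_force: [-0.0, 0.8, 0.9]
width: 0.0852
```

Request:
step_arm(
  increments=[
    [0, 0, 0, 0, 0, 0],
    [0, 0, 0, 0, 0, 0],
    [0, 0, 0, 0, 0, 0],
    [0, 0, 0, 0, 0, 0],
    [0, 0, 0, 0, 0, 0],
    [0, 0, 0, 0, 0, 0],
    [0, 0, 0, 0, 0, 0],
    [0, 0, 0, 0, 0, 0],
  ],
  jaw=1,
)

```text
clock: 4.32
position: [0.5677, -0.102, 0.0593]
orientation: [0.506, 0.495, -0.504, 0.495]
wrist_force: [-2.1, 0.1, 5.6]
width: 0.0503
```

```bash
python3 - <<'E'
from h import *
st=env.get_state();p=st['position'];print(p,st['width'],st['wrist_force'])
print(inc(p+[0,0,.08])); print(inc((.57,-.25,p[2]+.06),down(-.024)))
E
```

```text
[ 0.567738   -0.10198641  0.05933008] 0.05028769344217723 [-2.0949937   0.08691452  5.64965289]
[-0.1333, 0.0004, -0.0004, 0.0, 0.0, 0.0]
[-0.1007, 0.009, 0.2463, 0.0038, -0.0026, -0.0029]
```

Request:
step_arm(
  increments=[
    [-0.03, 0, 0, 0, 0, 0],
    [-0.1, 0, 0, 0, 0, 0],
    [-0.13, 0, 0.05, 0, 0, 0],
    [-0.13, 0, 0.12, 0, 0, 0],
    [-0.13, 0.005, 0.2, 0, 0, 0],
    [-0.13, 0.009, 0.247, 0, 0, 0],
    [-0.13, 0.009, 0.247, 0, 0, 0],
    [-0.13, 0.009, 0.247, 0, 0, 0],
  ],
)

```text
clock: 5.32
position: [0.5702, -0.2498, 0.1376]
orientation: [0.507, 0.495, -0.503, 0.495]
wrist_force: [0.0, 0.3, -2.8]
width: 0.0498
```

```bash
python3 - <<'E'
from h import *
S=snap('scene');T=snap('top')
cv2.imwrite('pics/v3.png',np.hstack([cv2.resize(T['img'][130:240,290:420],None,fx=3,fy=3,interpolation=2),cv2.resize(S['img'][130:260,200:330],None,fx=3,fy=3,interpolation=2)[:330]]))
st=env.get_state();p=st['position'];print(p,st['width'],st['wrist_force'])
print(inc((.57,-.25,.0593-.0465),down(-.024)))
E
```

```text
[ 0.57036309 -0.24907093  0.13728133] 0.05024260818017444 [ 0.35162692 -0.28959035 -2.09366593]
[0.2075, -0.0013, 0.0023, 0.0055, -0.0033, -0.0033]
```

View pics/v3.png

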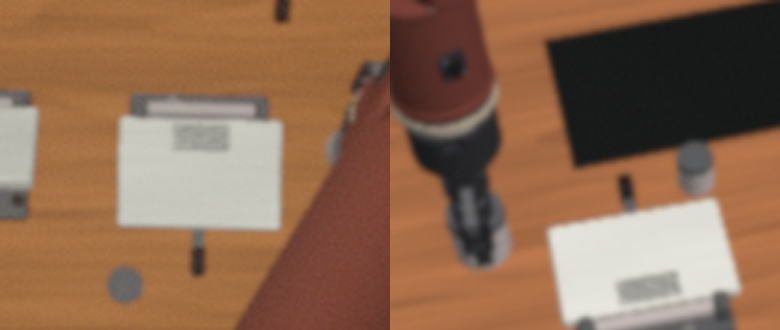

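The tin is held clear of the bare panel, beside the lamp. Lowering it onto the bench.

Request:
step_arm(
  increments=[
    [0.08, -0.001, 0.002, 0, 0, 0],
    [0.15, -0.001, 0.002, 0, 0, 0],
    [0.19, -0.001, 0.002, 0, 0, 0],
    [0.2, -0.001, 0.002, 0, 0, 0],
    [0.206, -0.001, 0.002, 0, 0, 0],
    [0.206, -0.001, 0.002, 0, 0, 0],
  ],
)

```text
clock: 6.18
position: [0.5709, -0.2498, 0.0146]
orientation: [0.506, 0.495, -0.502, 0.496]
wrist_force: [-0.4, 0.1, -1.9]
width: 0.0499
```

Request:
step_arm(
  increments=[
    [0.003, 0, 0, 0, 0, 0],
    [0.004, 0, 0, 0, 0, 0],
    [0.005, 0, 0, 0, 0, 0],
  ],
)

```text
clock: 6.55
position: [0.5712, -0.2498, 0.0124]
orientation: [0.507, 0.495, -0.502, 0.496]
wrist_force: [-2.4, 2.5, 9.5]
width: 0.0502
```

Contact (9.5 N). Releasing, then straight up.

Request:
step_arm(
  increments=[
    [0, 0, 0, 0, 0, 0],
    [0, 0, 0, 0, 0, 0],
    [0, 0, 0, 0, 0, 0],
    [0, 0, 0, 0, 0, 0],
    [0, 0, 0, 0, 0, 0],
    [0, 0, 0, 0, 0, 0],
    [0, 0, 0, 0, 0, 0],
  ],
  jaw=-1,
)

```text
clock: 7.42
position: [0.5712, -0.2498, 0.0124]
orientation: [0.507, 0.495, -0.502, 0.496]
wrist_force: [-0.3, 0.6, 0.0]
width: 0.0853
```

Request:
step_arm(
  increments=[
    [-0.04, 0, 0, 0, 0, 0],
    [-0.1, 0, 0, 0, 0, 0],
    [-0.2, 0, 0, 0, 0, 0],
    [-0.27, 0, 0, 0, 0, 0],
    [-0.27, 0, 0, 0, 0, 0],
  ],
)

```text
clock: 8.05
position: [0.572, -0.2515, 0.1781]
orientation: [0.508, 0.493, -0.501, 0.498]
wrist_force: [0.0, -0.5, -0.1]
width: 0.0854
```

```bash
python3 - <<'E'
from h import *
print(inc((.464,-.106,.18),down(-.024+np.pi/2)),inc((.464,-.106,.18),down(-.024-np.pi/2)),env.get_state()['joint_pos'].round(2))
E
```

```text
[-0.0047, -0.1842, -0.2392, -1.4943, 0.0069, -0.0104] [-0.0047, -0.1842, -0.2392, 1.5056, -0.0104, -0.0069] [-0.28  0.39  0.81  1.64 -0.3   1.23  0.57]
```

Request:
step_arm(
  increments=[
    [-0.03, 0, 0, -0.16, 0, 0],
    [-0.03, -0.05, -0.05, -0.32, 0, 0],
    [-0.03, -0.1, -0.12, -0.48, 0, 0],
    [-0.03, -0.15, -0.2, -0.64, 0, 0],
    [-0.03, -0.184, -0.239, -0.8, 0, 0],
    [-0.03, -0.184, -0.239, -0.8, 0, 0],
  ],
  jaw=0,
)

```text
clock: 8.8
position: [0.4627, -0.1039, 0.1945]
orientation: [0.26, 0.655, -0.255, 0.662]
wrist_force: [0.3, 0.6, 0.9]
width: 0.0428
```

```bash
python3 - <<'E'
from h import *
print(inc((.464,-.106,.15),down(-.024+np.pi/2)),env.get_state()['joint_pos'].round(2),env.get_state()['width'])
E
```

```text
[0.0742, -0.0018, 0.0036, -0.6894, 0.0084, -0.0075] [-0.52 -0.04  0.65  1.96  0.02  1.2   0.94] 0.042768254502943144
```

Request:
step_arm(
  increments=[
    [0, -0.002, 0.004, -0.17, 0, 0],
    [0, -0.002, 0.004, -0.34, 0, 0],
    [0.03, -0.002, 0.004, -0.5, 0.004, -0.004],
    [0.06, -0.002, 0.004, -0.69, 0.008, -0.007],
    [0.074, -0.002, 0.004, -0.69, 0.008, -0.007],
    [0.074, -0.002, 0.004, -0.69, 0.008, -0.007],
  ],
)

```text
clock: 9.55
position: [0.4639, -0.1068, 0.1496]
orientation: [0.01, 0.707, -0.01, 0.707]
wrist_force: [0.9, -0.2, -0.3]
width: 0.0427
```

```bash
python3 - <<'E'
from h import *
S=snap('scene');T=snap('top')
cv2.imwrite('pics/v4.png',np.hstack([cv2.resize(T['img'][130:240,290:420],None,fx=3,fy=3,interpolation=2),cv2.resize(S['img'][130:240,200:330],None,fx=3,fy=3,interpolation=2)]))
st=env.get_state();print(st['position'],st['joint_pos'].round(2)); print(inc((.4645,-.1055,.022),down(-.024+np.pi/2)))
E
```

```text
[ 0.46443251 -0.10660673  0.15050213] [-0.53  0.02  0.68  2.01 -0.02  1.12  1.7 ]
[0.2142, 0.0018, -0.0001, -0.003, 0.0009, -0.0002]
```

View pics/v4.png

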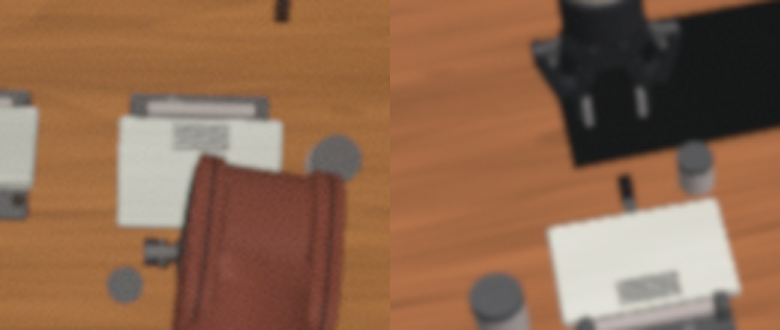

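The tin stands upright beside the lamp (top crop 335,158), and the fingers straddle the tab. Descending and pinching.

Request:
step_arm(
  increments=[
    [0.08, 0.002, 0, 0, 0, 0],
    [0.14, 0.002, 0, 0, 0, 0],
    [0.18, 0.002, 0, 0, 0, 0],
    [0.205, 0.002, 0, 0, 0, 0],
    [0.214, 0.002, 0, 0, 0, 0],
    [0.214, 0.002, 0, 0, 0, 0],
  ],
)

```text
clock: 10.4
position: [0.465, -0.1055, 0.0226]
orientation: [0.01, 0.706, -0.01, 0.708]
wrist_force: [-0.5, 0.1, -0.0]
width: 0.0423
```

Request:
step_arm(
  increments=[
    [0, 0, 0, 0, 0, 0],
    [0, 0, 0, 0, 0, 0],
    [0, 0, 0, 0, 0, 0],
    [0, 0, 0, 0, 0, 0],
    [0, 0, 0, 0, 0, 0],
    [0, 0, 0, 0, 0, 0],
  ],
  jaw=1,
)

```text
clock: 11.15
position: [0.4657, -0.105, 0.0235]
orientation: [0.01, 0.706, -0.009, 0.708]
wrist_force: [-1.8, 1.8, 6.3]
width: 0.0132
```

```bash
python3 - <<'E'
from h import *
st=env.get_state();p=st['position'];print(p,st['orientation'],st['width'])
u=np.array([np.cos(-.024),np.sin(-.024),0])
for a in np.arange(.08,.721,.08): print(round(a,2),inc(p+.16*((1-np.cos(a))*u+[0,0,np.sin(a)])))
E
```

```text
[ 0.46569847 -0.10504923  0.0234573 ] [ 0.01011502  0.7060228  -0.00932706  0.70805544] 0.013188577691865511
0.08 [-0.0213, 0.0, 0.0009, 0.0, 0.0, 0.0]
0.16 [-0.0425, 0.0001, 0.0035, 0.0, 0.0, 0.0]
0.24 [-0.0634, 0.0001, 0.0078, 0.0, 0.0, 0.0]
0.32 [-0.0838, 0.0001, 0.0138, 0.0, 0.0, 0.0]
0.4 [-0.1038, 0.0002, 0.0213, 0.0, 0.0, 0.0]
0.48 [-0.1231, 0.0002, 0.0305, 0.0, 0.0, 0.0]
0.56 [-0.1415, 0.0003, 0.0411, 0.0, 0.0, 0.0]
0.64 [-0.1591, 0.0004, 0.0532, 0.0, 0.0, 0.0]
0.72 [-0.1756, 0.0004, 0.0667, 0.0, 0.0, 0.0]
```

Request:
step_arm(
  increments=[
    [-0.021, 0, 0.001, 0, 0, 0],
    [-0.042, 0, 0.0035, 0, 0, 0],
    [-0.063, 0, 0.008, 0, 0, 0],
    [-0.084, 0, 0.014, 0, 0, 0],
    [-0.104, 0, 0.021, 0, 0, 0],
    [-0.123, 0, 0.0305, 0, 0, 0],
    [-0.1415, 0, 0.041, 0, 0, 0],
    [-0.159, 0, 0.053, 0, 0, 0],
    [-0.175, 0, 0.066, 0, 0, 0],
    [-0.175, 0, 0.066, 0, 0, 0],
  ],
)

```text
clock: 12.4
position: [0.5051, -0.1061, 0.1295]
orientation: [0.01, 0.706, -0.009, 0.708]
wrist_force: [-3.5, 2.2, 3.6]
width: 0.0128
```

```bash
python3 - <<'E'
from h import *
S=snap('scene');st=env.get_state();p=st['position'];print(p,st['width'],st['wrist_force'])
d=p-[.4657,-.105,.0235];print('angle z',np.arcsin(d[2]/.16),'x',np.arccos(1-d[0]/.16))
im=S['img'][150:250,240:420];cv2.imwrite('pics/v5.png',cv2.resize(im,(720,400),interpolation=2))
E
```

```text
[ 0.5049842  -0.10614869  0.12930075] 0.012897826268288557 [-4.42836739  1.96146207  3.84812406]
angle z 0.7224900919269518 x 0.7159443725791567
```

View pics/v5.png

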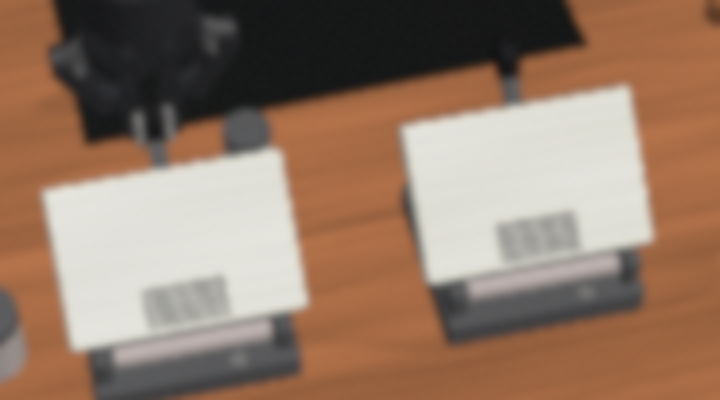

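Both panels now look nearly alike in the scene view, but that view is almost square-on to them, so it says little about the angle. I'll release, clear the arm and compare in the top view. The robot arc puts the raised panel at 0.72 rad.

Request:
step_arm(
  increments=[
    [0, 0, 0, 0, 0, 0],
    [0, 0, 0, 0, 0, 0],
    [0, 0, 0, 0, 0, 0],
    [0, 0, 0, 0, 0, 0],
    [0, 0, 0, 0, 0, 0],
  ],
  jaw=0,
)

```text
clock: 13.08
position: [0.505, -0.1062, 0.1293]
orientation: [0.01, 0.706, -0.009, 0.708]
wrist_force: [0.2, 0.0, -0.1]
width: 0.0426
```

Request:
step_arm(
  increments=[
    [-0.05, 0, 0, 0, 0, 0],
    [-0.12, 0, 0, 0, 0, 0],
    [-0.2, 0, 0, 0, 0, 0],
    [-0.2, -0.1, 0, 0, 0, 0],
    [-0.2, -0.2, 0, 0, 0, 0],
    [-0.2, -0.3, 0, 0, 0, 0],
    [-0.2, -0.4, 0, 0, 0, 0],
    [-0.2, -0.4, 0, 0, 0, 0],
  ],
)

```text
clock: 14.08
position: [0.4954, -0.3519, 0.2486]
orientation: [0.012, 0.707, -0.013, 0.707]
wrist_force: [-0.8, 0.3, -0.0]
width: 0.0431
```

```bash
python3 - <<'E'
from h import *
T=snap('top');print(env.get_state()['position'])
cv2.imwrite('pics/t6raw.png',T['img'])
cv2.imwrite('pics/v6.png',cv2.resize(T['img'][145:235,230:400],None,fx=4.5,fy=4.5,interpolation=2))
E
```

```text
[ 0.49666088 -0.34892683  0.24844513]
```

View pics/v6.png

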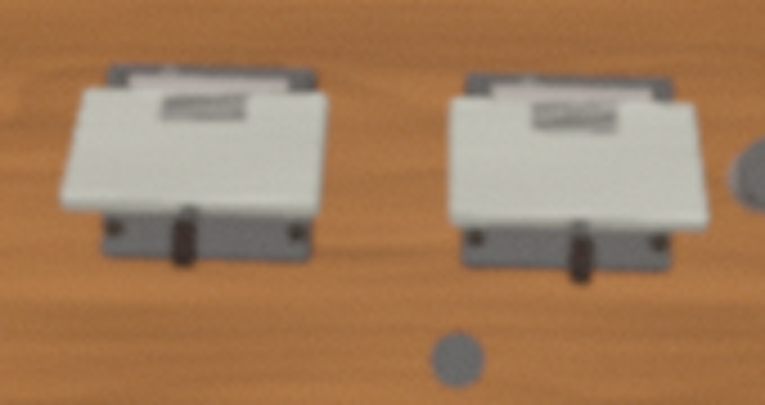

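The top view shows the same story for both lamps. Relative to its base front edge, our tab end (580,281) sticks out slightly further than the twin's (183,265), and our panel looks slightly longer (about 122 against 118 px at 4.5×). So it needs a little more angle; quantifying with sub-pixel edges.

```bash
python3 - <<'E'
from h import *
from scipy.optimize import brentq
ims=[]
for _ in range(6): T=snap('top');ims.append(T['img'].astype(float))
im=np.mean(ims,0);g=im.min(2)  # wood has low blue
def rows(c,dw,lo,hi,chan=g):
    p=chan[:,c-dw:c+dw+1].mean(1);d=np.gradient(p);w=d[lo:hi];i=lo+np.argmax(np.abs(w))
    a,b,e=np.abs(d[i-1:i+2]);return i+.5*(a-e)/(a-2*b+e)
yaw=-.024;u=np.array([np.cos(yaw),np.sin(yaw),0]);v=np.array([-u[1],u[0],0])
val=im.max(2)
H={'fold':np.array([.6255,-.109,.04]),'set':np.array([.6325,.146,.04])}
meas={}
for n,cl,cr,tc in [('fold',344,373,358.8),('set',258,291,270.8)]:
    o=0 if n=='fold' else -3
    m={}
    for k,c in (('L',cl),('R',cr)):
        m['pb'+k]=(c,rows(c,2,165+o-2,171+o)); m['pf'+k]=(c,rows(c,2,190+o-1,198+o)); 
        m['bf'+k]=(c,rows(c,2,201+o,208+o)); m['bb'+k]=(c,rows(c,2,157+o,165+o))
    t=int(round(tc));m['tab']=(tc,rows(t,1,200+o if n=='fold' else 200,211,val))
    print(n,{k:round(float(x[1]),2) for k,x in m.items()});meas[n]=m
def rowat(P,Q,c):
    a,b=proj(T,P),proj(T,Q);return a[1]+(b[1]-a[1])*(c-a[0])/(b[0]-a[0])
def pred(h,th,k,c):
    up=np.array([0,0,1.]);e=-u*np.cos(th)+up*np.sin(th);nn=u*np.sin(th)+up*np.cos(th)
    if k[:2]=='tab'[:2]:
        C=h+.16*e;view=C-T['xyz'];view/=np.linalg.norm(view);q=-u-view*np.dot(-u,view);return proj(T,C+.016*q/np.linalg.norm(q))[1]
    off={'pb':.010*e+.007*nn,'pf':.125*e-.007*nn,'bf':-.13*u-.014*up,'bb':.01*u-.014*up}[k[:2]]
    return rowat(h+off-.08*v,h+off+.08*v,c)
m=meas['fold'];res={k:m[k][1]-pred(H['fold'],.72,k,m[k][0]) for k in m};print('residual fold',{k:round(float(x),2) for k,x in res.items()})
# set: hinge x offset from base edges using fold residuals, then angle per feature
m=meas['set']
hx={}
for k in('bfL','bfR','bbL','bbR'):
    hx[k]=brentq(lambda x:pred(np.array([x,.146,.04]),.7,k,m[k][0])+res[k]-m[k][1],.55,.7)
print('hinge x',hx);h=np.array([np.mean(list(hx.values())),.146,.04])
for k in('tab','pfL','pfR'):
    f=lambda a:pred(h,a,k,m[k][0])+res[k]-m[k][1];print(k,brentq(f,.4,1.2))
for k in ('pbL','pbR'): print(k, m[k][1]-pred(h,.75,k,m[k][0])-res[k])
E
```

```text
fold {'pbL': 163.13, 'pfL': 193.97, 'bfL': 203.39, 'bbL': 163.13, 'pbR': 164.28, 'pfR': 195.59, 'bfR': 204.13, 'bbR': 164.28, 'tab': 207.46}
set {'pbL': 164.21, 'pfL': 191.68, 'bfL': 201.08, 'bbL': 158.18, 'pbR': 161.94, 'pfR': 191.62, 'bfR': 202.01, 'bbR': 159.75, 'tab': 203.85}
residual fold {'pbL': -3.42, 'pfL': -0.93, 'bfL': -3.9, 'bbL': -0.72, 'pbR': -2.95, 'pfR': -0.0, 'bfR': -3.87, 'bbR': -0.25, 'tab': 0.11}
hinge x {'bfL': 0.6323709228185584, 'bfR': 0.6320600890841988, 'bbL': 0.6412193036678708, 'bbR': 0.6401412081684916}
tab 0.7156146781185486
pfL 0.6708924419987703
pfR 0.733518205950343
pbL 4.720964828972853
pbR 1.2121868922756676
```

```bash
python3 - <<'E'
from h import *
from scipy.optimize import brentq
im=np.mean([snap('top')['img'].astype(float) for _ in range(8)],0);T=snap('top')
B=im[:,:,0]
yaw=-.024;u=np.array([np.cos(yaw),np.sin(yaw),0]);v=np.array([-u[1],u[0],0]);up=np.array([0,0,1.])
def cross(p,lo,hi,t,fall):   # first crossing going down the rows
    for i in range(lo,hi):
        if (p[i]-t)*(p[i+1]-t)<=0 and (p[i]>p[i+1])==fall: return i+(p[i]-t)/(p[i]-p[i+1])
def line(cols,*a):
    r=[(c,cross(B[:,c],*a)) for c in cols]; r=np.array([x for x in r if x[1] is not None],float)
    k=np.polyfit(r[:,0],r[:,1],1);e=r[:,1]-np.polyval(k,r[:,0]);g=abs(e)<=2*np.std(e)+1e-6;k=np.polyfit(r[g,0],r[g,1],1)
    return k,np.std(e[g]),len(r)
C={'fold':(358.8,list(range(337,353))+list(range(365,375))),'set':(270.8,list(range(256,265))+list(range(277,296)))}
M={}
for n,(tc,cols) in C.items():
    d=-3 if n=='set' else 0;mid=np.mean(cols);M[n]={}
    for c in(cols[3],): print(n,c,B[155:212,c].round().astype(int).tolist())
    t=int(tc);print('tab',im[188:214,t].max(1).round().astype(int).tolist())
    k,e,N=line(cols,186+d,203+d,150,True);M[n]['pf']=(mid,np.polyval(k,mid));print(n,'pf',k,e,N,np.polyval(k,mid))
    k,e,N=line(cols,200+d,209+d,85,True);M[n]['bf']=(mid,np.polyval(k,mid));print(n,'bf',k,e,N,np.polyval(k,mid))
    k,e,N=line(cols,154+d,163+d,85,False);M[n]['bb']=(mid,np.polyval(k,mid));print(n,'bb',k,e,N,np.polyval(k,mid))
    V=im[:,t-1:t+2].max(2).mean(1);M[n]['tab']=(tc,cross(V,200,212,100,False));print(M[n])
def pred(h,th,k,c):
    e=-u*np.cos(th)+up*np.sin(th);nn=u*np.sin(th)+up*np.cos(th)
    if k=='tab':
        P=h+.16*e;w=P-T['xyz'];w/=np.linalg.norm(w);q=-u-w*np.dot(-u,w);return proj(T,P+.016*q/np.linalg.norm(q))[1]
    off={'pf':.125*e-.007*nn,'bf':-.13*u-.014*up,'bb':.01*u-.014*up}[k]
    a,b=proj(T,h+off-.08*v),proj(T,h+off+.08*v);return a[1]+(b[1]-a[1])*(c-a[0])/(b[0]-a[0])
H=np.array([.6255,-.109,.04]);res={k:x[1]-pred(H,.72,k,x[0]) for k,x in M['fold'].items()};print('res',res)
m=M['set'];hx=[brentq(lambda x:pred(np.array([x,.146,.04]),.7,k,m[k][0])+res[k]-m[k][1],.5,.75) for k in('bf','bb')];print('hx',hx)
h=np.array([np.mean(hx),.146,.04])
for k in('tab','pf'): print(k,[round(brentq(lambda a:pred(np.array([x,.146,.04]),a,k,m[k][0])+res[k]-m[k][1],.3,1.3),4) for x in(h[0],*hx)])
E
```

```text
fold 340 [65, 64, 64, 63, 62, 71, 87, 98, 117, 144, 157, 164, 171, 178, 179, 180, 180, 181, 182, 181, 180, 181, 181, 181, 181, 180, 180, 180, 178, 178, 177, 176, 177, 178, 178, 178, 179, 176, 161, 140, 116, 103, 102, 102, 103, 103, 104, 100, 90, 74, 68, 68, 70, 72, 72, 70, 71]
tab [190, 190, 190, 193, 189, 160, 121, 103, 95, 82, 67, 63, 63, 64, 64, 62, 60, 60, 63, 94, 139, 165, 171, 169, 165, 164]
fold pf [2.80319834e-02 1.83907937e+02] 0.09536954816780624 26 193.83449395932564
fold bf [2.72519438e-02 1.94065329e+02] 0.030750794153489282 26 203.7156614929806
fold bb [2.75882412e-02 1.51436588e+02] 0.14213555788912358 26 161.20600875095627
{'pf': (np.float64(354.11538461538464), np.float64(193.83449395932564)), 'bf': (np.float64(354.11538461538464), np.float64(203.7156614929806)), 'bb': (np.float64(354.11538461538464), np.float64(161.20600875095627)), 'tab': (358.8, np.float64(207.0374384236453))}
set 259 [61, 61, 66, 76, 91, 100, 116, 141, 151, 156, 172, 178, 178, 179, 179, 180, 180, 180, 179, 180, 180, 180, 179, 178, 178, 178, 176, 176, 175, 177, 176, 176, 177, 175, 166, 154, 140, 1
[... 277 characters left out ...]
.696673538723
set bf [2.84445626e-02 1.93729074e+02] 0.04397622037721388 28 201.62650394900294
set bb [3.50926797e-02 1.49570925e+02] 0.09840415977089623 28 159.31415701926034
{'pf': (np.float64(277.64285714285717), np.float64(190.696673538723)), 'bf': (np.float64(277.64285714285717), np.float64(201.62650394900294)), 'bb': (np.float64(277.64285714285717), np.float64(159.31415701926034)), 'tab': (270.8, np.float64(203.51564076690212))}
res {'pf': np.float64(-1.3090973163028252), 'bf': np.float64(-3.821523873179757), 'bb': np.float64(-2.8821312178982907), 'tab': np.float64(-0.3149919512276256)}
hx [0.6324038981527027, 0.6319702837445316]
tab [0.7505, 0.7486, 0.7523]
pf [0.7581, 0.7556, 0.7605]
```

The fits are clean. The twin's angle is about 0.753 (tab 0.750, panel edge 0.758), against 0.72 for ours, so I need about +0.033 rad. Regrasping the tab to add that.

```bash
python3 - <<'E'
from h import *
q=down(-.024+np.pi/2);print(inc((.505,-.1058,.2484),q),inc((.505,-.1058,.131),q))
E
```

```text
[0.0015, 0.4008, 0.0005, -0.0033, 0.0026, -0.0016] [0.1972, 0.4005, -0.0, -0.0033, 0.0026, -0.0016]
```

Request:
step_arm(
  increments=[
    [0, 0.1, 0, 0, 0, 0],
    [0, 0.2, 0, 0, 0, 0],
    [0, 0.3, 0, -0.003, 0.003, 0],
    [0, 0.4, 0, -0.003, 0.003, -0.002],
    [0, 0.4, 0, -0.003, 0.003, -0.002],
    [0.08, 0.4, 0, -0.003, 0.003, -0.002],
    [0.14, 0.4, 0, -0.003, 0.003, -0.002],
    [0.18, 0.4, 0, -0.003, 0.003, -0.002],
    [0.197, 0.4, 0, -0.003, 0.003, -0.002],
    [0.197, 0.4, 0, -0.003, 0.003, -0.002],
  ],
  jaw=0,
)

```text
clock: 16.12
position: [0.5049, -0.1067, 0.1312]
orientation: [0.009, 0.707, -0.009, 0.707]
wrist_force: [0.2, -0.8, -0.3]
width: 0.0429
```

Request:
step_arm(
  increments=[
    [0, 0, 0, 0, 0, 0],
    [0, 0, 0, 0, 0, 0],
    [0, 0, 0, 0, 0, 0],
    [0, 0, 0, 0, 0, 0],
    [0, 0, 0, 0, 0, 0],
    [0, 0, 0, 0, 0, 0],
  ],
  jaw=1,
)

```text
clock: 16.88
position: [0.5054, -0.1062, 0.1321]
orientation: [0.009, 0.707, -0.009, 0.707]
wrist_force: [-2.3, 2.8, 6.6]
width: 0.0129
```

```bash
python3 - <<'E'
from h import *
st=env.get_state();p=st['position'];print(p,st['width'],st['wrist_force'])
a,b=.72,.754;print(inc(p+[.16*(np.cos(a)-np.cos(b)),0,.16*(np.sin(b)-np.sin(a))]))
E
```

```text
[ 0.50538376 -0.10620533  0.13214088] 0.012866488990311136 [-2.29620015  2.7503354   6.6230297 ]
[-0.0067, 0.0002, 0.0061, 0.0, 0.0, 0.0]
```

Request:
step_arm(
  increments=[
    [-0.003, 0, 0.003, 0, 0, 0],
    [-0.0067, 0, 0.006, 0, 0, 0],
    [-0.0067, 0, 0.006, 0, 0, 0],
    [-0.0067, 0, 0.006, 0, 0, 0],
  ],
)

```text
clock: 17.38
position: [0.5086, -0.1063, 0.1358]
orientation: [0.009, 0.707, -0.009, 0.707]
wrist_force: [1.0, 1.6, -12.5]
width: 0.0131
```

Request:
step_arm(
  increments=[
    [0, 0, 0, 0, 0, 0],
    [0, 0, 0, 0, 0, 0],
    [0, 0, 0, 0, 0, 0],
    [0, 0, 0, 0, 0, 0],
    [0, 0, 0, 0, 0, 0],
  ],
  jaw=0,
)

```text
clock: 18.0
position: [0.5087, -0.1063, 0.1359]
orientation: [0.009, 0.707, -0.009, 0.707]
wrist_force: [-0.1, 0.1, 0.0]
width: 0.0426
```

Request:
step_arm(
  increments=[
    [-0.05, 0, 0, 0, 0, 0],
    [-0.12, 0, 0, 0, 0, 0],
    [-0.2, 0, 0, 0, 0, 0],
    [-0.2, -0.1, 0, 0, 0, 0],
    [-0.2, -0.2, 0, 0, 0, 0],
    [-0.2, -0.3, 0, 0, 0, 0],
    [-0.2, -0.4, 0, 0, 0, 0],
    [-0.2, -0.4, 0, 0, 0, 0],
  ],
)

```text
clock: 19.0
position: [0.4999, -0.3521, 0.2555]
orientation: [0.011, 0.708, -0.013, 0.706]
wrist_force: [0.1, 1.5, 0.0]
width: 0.0425
```

```bash
python3 - <<'E'
from h import *
im=np.mean([snap('top')['img'].astype(float) for _ in range(8)],0);B=im[:,:,0]
cv2.imwrite('pics/v7.png',np.hstack([cv2.resize(im[145:235,230:410].astype(np.uint8),None,fx=4.4,fy=4.4,interpolation=2)]))
def cross(p,lo,hi,t,fall):
    for i in range(lo,hi):
        if (p[i]-t)*(p[i+1]-t)<=0 and (p[i]>p[i+1])==fall: return i+(p[i]-t)/(p[i]-p[i+1])
C={'fold':(358.8,list(range(337,353))+list(range(365,375))),'set':(270.8,list(range(256,265))+list(range(277,296)))}
for n,(tc,cols) in C.items():
    d=-3 if n=='set' else 0;o={}
    for k,a in {'pf':(183+d,203+d,150,True),'bf':(200+d,209+d,85,True),'bb':(154+d,163+d,85,False)}.items():
        r=np.array([cross(B[:,c],*a) for c in cols],float);o[k]=round(np.polyval(np.polyfit(cols,r,1),np.mean(cols)),2)
    t=int(tc);o['tab']=round(cross(im[:,t-1:t+2].max(2).mean(1),198,212,100,False),2);print(n,o)
E
```

```text
fold {'pf': np.float64(193.06), 'bf': np.float64(203.7), 'bb': np.float64(161.15), 'tab': np.float64(205.86)}
set {'pf': np.float64(190.72), 'bf': np.float64(201.63), 'bb': np.float64(159.27), 'tab': np.float64(203.51)}
```

View pics/v7.png

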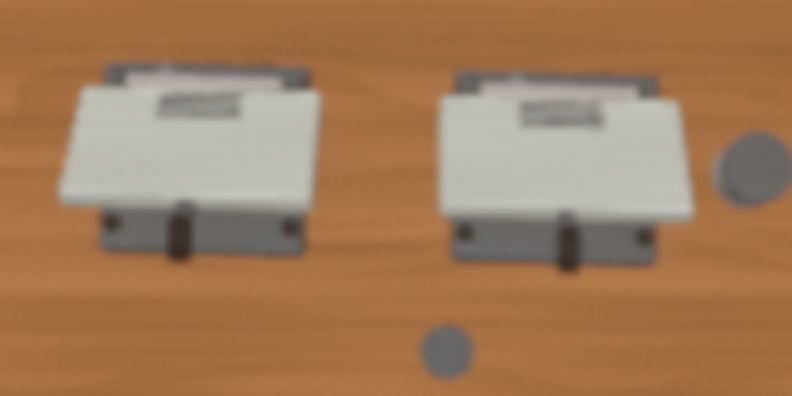

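Both lamps now match. Corrected for column slope, tab end minus base front is 2.03 px for ours and 2.07 px for the twin. Panel front edge to base front is 10.6 against 10.9 px, about 0.01 rad. The tin stands upright at (752,168), clear of the lamp. One numeric check that the bystanders haven't moved, then hand in.

```bash
python3 - <<'E'
from h import *
S=snap('scene')['img'];T=snap('top')['img'];S1=cv2.imread('pics/scene1.png');T1=cv2.imread('pics/top1.png')
for n,a,b,(x0,y0,x1,y1) in [('mug',T,T1,(150,190,198,225)),('mallet',T,T1,(185,235,262,292)),('block',T,T1,(450,190,500,228)),('smalltin',T,T1,(322,218,340,233)),('set',T,T1,(240,155,310,208)),('mugS',S,S1,(438,140,480,185)),('setS',S,S1,(335,155,410,235))]:
    print(n,np.abs(cv2.absdiff(cv2.blur(a,(3,3)),cv2.blur(b,(3,3)))[y0:y1,x0:x1]).max())
print(env.get_state()['wrist_force'].round(1)); print(env.finish_job())
E
```

```text
mug 10
mallet 10
block 123
smalltin 9
set 10
mugS 5
setS 5
[ 1.1  0.3 -0.5]
the job is handed in; nothing more can be done
None
```

```bash
python3 - <<'E'
from h import *
S=snap('scene')['img'];S1=cv2.imread('pics/scene1.png')
print(cv2.absdiff(cv2.blur(S,(3,3)),cv2.blur(S1,(3,3)))[200:248,128:182].max())
T=snap('top','end.png')['img'];print(T[205,455:500:6].tolist())
E
```

```text
the job is handed in; nothing more can be done
```

```bash
python3 - <<'E'
import cv2
a=cv2.imread('pics/t6raw.png');b=cv2.imread('pics/top1.png');d=cv2.absdiff(cv2.blur(a,(3,3)),cv2.blur(b,(3,3))).max(2)[180:235,440:510]
import numpy as np
ys,xs=np.where(d>25);print(xs.min()+440,xs.max()+440,ys.min()+180,ys.max()+180);print(a[ys[::40]+180,xs[::40]+440][:8].tolist(), d[15:45,17:55].max())
E
```

```text
441 509 180 234
[[66, 83, 126], [42, 55, 101], [45, 57, 103], [43, 54, 100], [40, 51, 99], [99, 118, 141], [56, 67, 124], [50, 60, 118]] 134
```

I stood the tin upright on the bare bench beside the folded lamp, about (0.57, -0.25), and let go of it. Then I raised the folded lamp's panel by its tab, corrected it once after comparing it with its twin, released it and handed the job in at about 20 s.

- **Angle match:** the twin measures about 0.75 rad. In the top view our tab end lies within 0.1 px of the twin's, measured from each base's front edge. The panel front edge differs by about 0.3 px, so the remaining error is about 0.01 rad.
- **Tin:** the top view shows it upright and clear of the lamp. At hand-in the gripper was open and touching nothing, with wrist force around 1 N.
- **Undisturbed items:** the mug, mallet, small tin and twin lamp look the same as at the start.
- **Checks that failed or disagreed:**
  - **Punch block:** my picture check failed, with a difference of 123. In a top picture saved earlier, with the arm parked in about the same place, that area shows dark red arm colours, so the arm probably hid the block. I could not look again after hand-in. The tool never went past y = -0.36, and the block is at y = -0.48.
  - **Base edges:** they sit 3–4 px from where the given dimensions predict, the same for both lamps, so I compared the lamps only with each other.

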